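# Fit the gauge panel in the boat test console, latch it and switch the power on

### The arm

A 6-joint arm with a two-finger parallel gripper is mounted at the origin on the work surface. World frame = base frame: x ahead of the robot, y to its left, z up, the work surface at z = 0. Lengths are in m, angles in rad, forces in N, time in s.
With the tool pointing down it reaches from about 0.25 to 0.8 m from the base axis. Payload 3.9 kg.
Tool frame: the origin (TCP) lies midway between the tips of the shut fingers; the grasp point (between the pads) lies 19 mm behind it; z points along the fingers, y is the line along which they close (so a half turn about z gives the same grasp; the last joint's range is limited). The gripper opens to 85 mm and grips with 20 to 120 N. Pads are 22 mm wide; open, the fingers measure 114 mm over their backs; the gripper's body (76 mm by 85 mm) begins 54 mm behind the grasp point. The pads swing forward as they close: fully open they stand 13 mm farther back than shut.
Start: joints at [1.289, 0.26, -0.138, 1.173, 0, 1.571], TCP at [0.146, 0.504, 0.231] pointing down, gripper open.
Joint ranges: [-2.78, 2.78], [-0.83, 1.72], [-1.28, 1.37], [-1.9, 2.12], [-1.57, 1.48], [-3.14, 3.14]. Speed limits (rad/s): [2.57, 2.57, 3.14, 3.14, 3.14, 3.14].

### API

Orientations are given as a unit quaternion [w, x, y, z].
In Python, from cell import robot gives the robot as it stands.
- The arm moves only by the tool drive_tool, never from a script. Its argument "deltas" is a list of rows, each a list of 7 numbers: the shift along the tool's x, y, z in m, then the turn, a rotation vector about the tool's x, y, z in degrees, then the opening in per cent of the stroke, from 0 (shut) to 100 (fully open). In form: [[tx, ty, tz, ax, ay, az, hand], ...]. A call has 1 to 20 rows; each row is the pose to reach, as a shift and turn from the pose commanded when the call began, along the tool's axes at that moment; what a row does not reach only later rows make up. A row lasts 1/12 s, in which the tool goes at most 41.7 mm and 7.16 degrees, less where a joint would pass 70% of its speed; a pose out of reach is approached as far as the arm can. A call with a gripper value outside its range is refused whole. The fingers move at their own pace and stop on an object; "newtons" is the grip in N (left out, the last holds). Time passes only in rows, so rows that repeat a pose let the fingers close. It gives the time, the measured TCP pose, the force, the opening and the grip force at its end, in the units of the state.
- robot.get_state(): the state, without advancing time (a new reading comes with each control period).
- robot.camera(name): name is "scene" or "top"; returns a dict with "image" (384x512x3 uint8, blue, green, red), "z_map" (384x512 float32, m along the optical axis (not along the pixel's ray), 0 where there is no reading), "camera_matrix" (3x3 intrinsics, pixels), "rvec" (rotation vector, rad) and "tvec" (3), from world to camera coordinates, as OpenCV has them. Camera axes: x right, y down, z forward; pixel columns grow to the right and rows downward; lengths in m; the calibration is good to about 2 mm. A picture is of the moment at which its call begins.
- robot.sign_off(): hands the job in; it is judged then, once.
The state is a dict: "time_s": time; "joint_pos": joint angles; "dq": joint speeds; "joint_efforts": joint torques, N m; "tcp_pos": TCP position; "tcp_rot": TCP orientation; "contact_force": force on the tool from outside, world axes, zero at the start; "torque": the same for the moment, N m; "opening": finger opening in m; "grip_force": force on a finger pad.
Only numpy, scipy, OpenCV 4.12 (cv2) and the standard library are available. Lean on these libraries where they do the work, as an engineer would, in place of code of your own. Each camera call takes 0.05 s, during which the arm holds its last target. There are 200 camera calls.

### The job

Fit the black gauge panel into the well of the wooden test console: tilt its far edge under the aluminium lip, then lower it until it lies level on the floor of the well, and push the yellow latch fully home over its near edge. Only then pull the red spring knob of the blue power unit all the way out to switch on, let it go back in and rest, and leave the other things on the bench where they are.

Things in the scene. Friction and masses are not known exactly. Their poses are not given: they have to be found in the camera images.
- panel_grip (a point): Centre of the orange grip bar standing on the middle of the loose gauge panel. The bar is 20 mm thick along x (the way to pinch it), 50 mm long along y, 38 mm high above the plate; this point is half-way up, 19 mm above the plate's top, 27 mm above its underside. z points up out of the panel.
- panel: The gauge panel, 0.27 to 0.55 kg: black plate 140 mm (x) by 170 mm (y) by 8 mm, origin centred under it. Two chrome gauges, 56 mm across, stand 8 mm above it at y = +53 and -53 mm. It starts flat on the table, left or right of the console. Alike after a half turn about z: either 170 mm edge may go under the lip.
- well (a point): Centre of the floor of the console's well, 45 mm above the table; x points to the lip (away from the robot), y left, z up. The well is 147 mm (x) by 178 mm (y); its near and side rims stand 10 mm above the floor. With the panel home, its grip centre is 27 mm above this point.
- console: Fixed wooden test console, turned by up to 0.2 rad; origin under the well's centre, axes as well; from x = -127 to +90 mm, y = -105 to +105 mm. At the well's far end (x = +73.5 mm) a wall carries an aluminium lip 6 mm thick that overhangs the well by 16 mm, its underside 17 mm above the floor: the panel goes in only tilted (about 0.2 rad).
- latch_tab (a point): Centre of the latch's yellow upright tab on the console's near deck: 8 mm thick (x), 40 mm wide (y), 34 mm high; 34.5 mm above the floor of the well. Axes as well. From its foot a brass tongue reaches 32 mm ahead of this point in +x, 3.5 mm above a seated panel. Pushing the tab to +x slides the tongue over the panel's near edge.
- latch (a joint): Travel of the slide latch in m: 0 to 0.005 at the start (open), 0.028 fully home at its stop. About 1.5 N of friction; it stays where it is left.
- knob_head (a point): Centre of the head of the red mushroom knob: a disc 56 mm across and 14 mm thick, its axis level, 60 mm above the table. x points from the head to the unit's front face, 49 mm behind this point when the knob is in; y left, z up. A steel stem 16 mm across joins them, leaving a 42 mm gap into which fingers can reach from above to hook behind the head.
- power: Blue power unit that carries the knob on its front, fixed, turned by up to 0.25 rad, left or right of the console: a box 120 mm deep, 140 mm wide, 82 mm high. Origin on the table under the knob's head (knob in); axes as knob_head.
- knob (a joint): How far the knob is pulled out, along -x of knob_head, in m: 0 rest, 0.025 stop. A spring pulls it back in (4 N at rest, 9.5 N fully out); it does not stay out. The unit switches on past 0.019.
- screwdriver: Screwdriver 190 mm long lying between robot and console; origin under its middle. Leave alone.
- paint_can: Can 72 mm across, 85 mm high, standing beyond the console; origin under its middle. Leave alone.
- jar: Jar 64 mm across, 90 mm high, standing beyond the console; origin under its middle. Leave alone.
- motor: Black hydraulic steering pump, a lying cylinder 96 mm across, 120 mm long plus shaft, at the right edge; origin under its middle. Leave alone.
- square: Combination square, 200 mm blade, blue head, lying at the left; origin on the table near its head. Leave alone.
- mug: White mug 76 mm across, 90 mm high, at the right; origin under its middle. Leave alone.
There are look-alikes about, which are no part of the job. Leave any pink or turquoise look-alike of the panel alone.

How it is judged:
By the outcome, as a careful person would: the job done as asked, in the order asked, and still so for the second after the job is handed in, with the robot touching nothing.
It also fails if it takes over 62 s, if anything falls off the work surface, if the arm or the gripper's body presses on something with over 40 N, if the wrist force passes 120 N, or if a joint passes its speed limit or range.

## Working session

There is one attempt and no reset: what is moved stays moved. The work goes in short steps, Python scripts to look and compute and a tool call to move; the robot and the scene stay as the last step left them, time stands still between calls to the robot, and variables do not carry over. Pictures are saved under pics/ and viewed, at most 12 in all, crops included, and the job is handed in when it is done.

Besides the shell and the picture viewer there is one more tool, called as a command line: name --pt "numbers of a row" for each row, then --argument value for the rest. drive_tool: Moves the arm, as the interface text tells. Its arguments: {"type":"object","properties":{"deltas":{"type":"array","items":{"type":"array","items":{"type":"number"}}},"newtons":{"type":"number"}},"required":["deltas"]}

```bash
mkdir -p pics; ls; python3 - <<'E'
from cell import robot
import cv2,numpy as np
s=robot.get_state();print(s)
ims=[]
for n in("scene","top"):
    c=robot.camera(n);np.savez(f"{n}0.npz",**c);cv2.imwrite(f"pics/{n}0.png",c["image"])
    print(n,c["camera_matrix"],c["rvec"],c["tvec"],(c["z_map"]>0).mean())
E
```

```text
pics
{'time_s': 0.0, 'joint_pos': array([ 1.28897344e+00,  2.60686665e-01, -1.39373377e-01,  1.17270214e+00,
       -1.21768171e-05,  1.57077642e+00]), 'dq': array([-0.00167757,  0.00093629, -0.00159618,  0.00012436,  0.00100792,
       -0.00056357]), 'joint_efforts': array([ 4.82174369e-05, -4.05679786e+01,  2.53921276e+01,  1.86677172e-02,
       -2.11169595e-04,  6.19855868e-06]), 'tcp_pos': array([0.14581987, 0.50363115, 0.23046189]), 'tcp_rot': array([-1.32029274e-04,  1.40435655e-01,  9.90089320e-01, -9.74037590e-04]), 'contact_force': array([-0.49113093, -0.02397977, -0.36793387]), 'torque': array([0.02075047, 0.01415514, 0.01399007]), 'grip_force': 0.0, 'opening': 0.08522057555478602}
scene [[467.65459671   0.         251.98056371]
 [  0.         467.65459671 188.35113662]
 [  0.           0.           1.        ]] [ 2.10780559  1.55359006 -0.46721604] [-0.13703134 -0.36309761  1.99179114] 0.9959767659505209
top [[467.32846839   0.         261.10977033]
 [  0.         467.32846839 191.59548514]
 [  0.           0.           1.        ]] [ 2.14997343 -2.0940135   0.18532797] [-0.04316153  0.49942924  1.57197147] 0.9960378011067709
```

View pics/scene0.png

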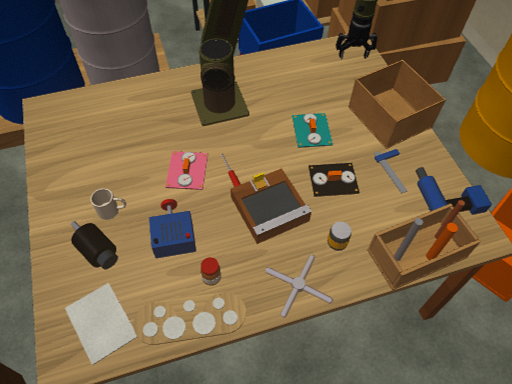

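View pics/top0.png

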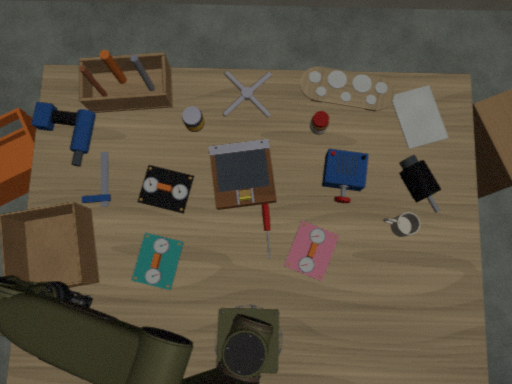

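The scene view shows the black panel at about (334,179), the console at (270,205) and the blue unit with its knob at (170,228). In the top view they are at (166,189), (242,175) and (345,170), with the knob at (342,199) and the yellow latch tab at (245,197).

```bash
cat > h.py <<'E'
import cv2,numpy as np
def load(n): return dict(np.load(n))
def world(c):
    R=cv2.Rodrigues(c["rvec"])[0];K=c["camera_matrix"];z=c["z_map"]
    v,u=np.mgrid[:384,:512]
    p=np.stack([(u-K[0,2])*z/K[0,0],(v-K[1,2])*z/K[1,1],z],-1)
    return (p-c["tvec"].ravel())@R
def ray(c,u,v,h):
    R=cv2.Rodrigues(c["rvec"])[0];K=c["camera_matrix"]
    d=R.T@np.linalg.inv(K)@[u,v,1];o=-R.T@c["tvec"].ravel();return o+d*(h-o[2])/d[2]
def hsv(c,lo,hi): return cv2.inRange(cv2.cvtColor(c["image"],cv2.COLOR_BGR2HSV),lo,hi)>0
def box(W,x0,x1,y0,y1,z0=-1,z1=1): return (W[...,0]>x0)&(W[...,0]<x1)&(W[...,1]>y0)&(W[...,1]<y1)&(W[...,2]>z0)&(W[...,2]<z1)
def rect(p):
    (c,s,a)=cv2.minAreaRect((p[:,:2]*1000).astype(np.float32))
    return np.round(c,1),np.round(s,1),round(a,1),'rad',round(np.radians((a+45)%90-45),4)
E
python3 - <<'E'
from h import *
for n in("scene","top"):
    c=load(n+"0.npz");W=world(c);print(n)
    if n=="top":
        for (u,v) in [(166,189),(242,165),(242,200),(343,199),(345,165),(300,350),(246,198)]: print((u,v),W[v,u].round(3))
    else:
        for (u,v) in [(334,179),(270,205),(168,204),(172,230),(260,181)]: print((u,v),W[v,u].round(3))
    for nm,lo,hi in [("orange",(5,150,120),(16,255,255)),("yellow",(22,150,120),(33,255,255)),("red",(0,150,60),(4,255,255)),("blue",(105,130,40),(125,255,255))]:
        m=hsv(c,lo,hi)&box(W,.2,.9,-.6,.6)
        k,l,st,ce=cv2.connectedComponentsWithStats(m.astype(np.uint8))
        for i in range(1,k):
            if st[i,4]>12:
                q=W[l==i];print(nm,st[i,4],ce[i].round(1),np.median(q,0).round(4),q.min(0).round(3),q.max(0).round(3))
E
```

```text
scene
(334, 179) [0.518 0.304 0.015]
(270, 205) [0.576 0.03  0.047]
(168, 204) [ 0.485 -0.313  0.076]
(172, 230) [ 0.595 -0.321  0.085]
(260, 181) [0.48  0.023 0.067]
orange 25 [364.3  87.8] [0.2374 0.5296 0.1578] [0.2   0.516 0.151] [0.284 0.538 0.163]
orange 41 [391.2 114.2] [0.4031 0.5599 0.1583] [0.319 0.547 0.152] [0.429 0.598 0.165]
orange 53 [312.1 123.4] [0.2567 0.3146 0.0438] [0.22  0.301 0.001] [0.282 0.346 0.052]
orange 55 [185.5 163.3] [ 0.3043 -0.2133  0.0453] [ 0.262 -0.228  0.018] [ 0.329 -0.2    0.051]
orange 13 [278.8 172.2] [0.4535 0.1058 0.0542] [0.42  0.086 0.005] [0.459 0.136 0.059]
orange 62 [334.  172.9] [0.5102 0.3009 0.0442] [0.486 0.276 0.007] [0.524 0.348 0.053]
orange 30 [234.2 185.4] [ 0.4662 -0.0668  0.0509] [ 0.398 -0.083  0.013] [ 0.488 -0.041  0.061]
orange 19 [461.1 202.4] [0.8508 0.5477 0.238 ] [0.842 0.541 0.235] [0.858 0.557 0.244]
orange 20 [452.6 225.1] [0.8808 0.5436 0.1495] [0.84  0.48  0.062] [0.9   0.597 0.222]
orange 17 [384.  232.1] [0.8218 0.3345 0.1165] [0.82  0.303 0.114] [0.827 0.363 0.123]
orange 14 [446.5 243.7] [0.8818 0.5697 0.0109
[... 1115 characters left out ...]
] [0.2563 0.3214 0.0478] [0.233 0.31  0.038] [0.28  0.333 0.056]
yellow 26 [245.  196.8] [0.4712 0.023  0.0966] [0.466 0.006 0.061] [0.484 0.039 0.104]
red 175 [320.6 118.5] [ 0.7552 -0.2302  0.0905] [ 0.727 -0.255  0.079] [ 0.783 -0.203  0.104]
red 46 [343.2 198.9] [ 0.475  -0.3082  0.0842] [ 0.469 -0.329  0.06 ] [ 0.483 -0.283  0.096]
red 142 [266.  216.2] [ 0.4186 -0.049   0.0242] [ 0.373 -0.061  0.014] [ 0.465 -0.034  0.036]
blue 286 [ 87.5 128.9] [0.7123 0.5907 0.0538] [0.627 0.574 0.034] [0.774 0.6   0.074]
blue 1191 [345.5 169.1] [ 0.5774 -0.315   0.0823] [ 0.52  -0.389  0.038] [ 0.646 -0.243  0.104]
blue 153 [ 96.1 198. ] [0.4677 0.5488 0.0164] [0.455 0.504 0.004] [0.481 0.6   0.023]
```

```bash
python3 - <<'E'
from h import *
t=load("top0.npz")["image"];s=load("scene0.npz")["image"]
f=lambda i:cv2.resize(i,(800,290),interpolation=cv2.INTER_CUBIC)
cv2.imwrite("pics/crop1.png",np.vstack([f(t[128:215,130:370]),f(s[158:245,145:385])]))
E
```

```text
(no output)
```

View pics/crop1.png

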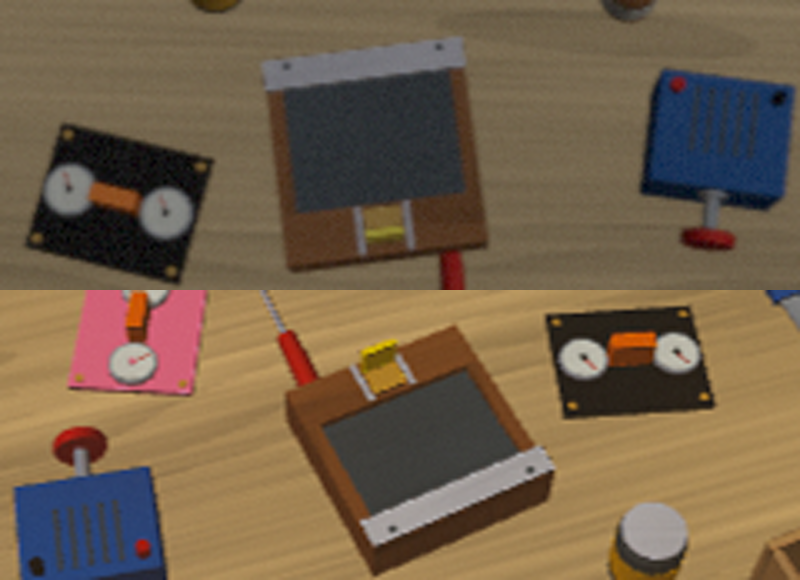

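The top half of the crop shows the panel at (118,203), the well at (375,140) with its lip above, the yellow tab at (384,232) and the knob head at (708,238). The bottom half shows the same things in the scene view.

```bash
python3 - <<'E'
from h import *
def comp(m,seed):
    k,l,st,ce=cv2.connectedComponentsWithStats(m.astype(np.uint8))
    i=l[seed[1],seed[0]]; return (l==i)&(i>0)
def meas(c,m,h,name):
    cs,_=cv2.findContours(np.kron(m,np.ones((4,4))).astype(np.uint8),0,1)
    q=max(cs,key=cv2.contourArea)[:,0,:]
    q=cv2.convexHull(q)[:,0]
    # pixel coords: subpixel centers
    P=np.array([ray(c,(a-1.5)/4,(b-1.5)/4,h) for a,b in q]);print(name,m.sum(),rect(P))
    b=cv2.boxPoints(cv2.minAreaRect((P[:,:2]*1000).astype(np.float32)));print("   ",b.round(1).tolist())
for n,pb,lip,fl in (("top",(130,190,160,215),(210,272,138,157),(242,170)),("scene",(306,362,160,188+8),(0,0,0,0),(265,205))):
    c=load(n+"0.npz");im=c["image"];H=cv2.cvtColor(im,cv2.COLOR_BGR2HSV);W=world(c)
    print(n,"cam",(-cv2.Rodrigues(c["rvec"])[0].T@c["tvec"].ravel()).round(3))
    B=box(W,.42,.6,.19,.42)
    m=B&(H[...,2]<80); meas(c,m,.008,"panel")
    L=box(W,.6,.72,-.11,.19,.055,.085)&(H[...,1]<60)&(H[...,2]>120); meas(c,L,.068,"lip")
    m=(H[...,1]<90)&(H[...,2]<110)&box(W,.48,.67,-.08,.16,.035,.06); m=cv2.morphologyEx(m.astype(np.uint8),cv2.MORPH_OPEN,np.ones((3,3)))>0; meas(c,comp(m,fl),.045,"floor")
    m=hsv(c,(5,150,90),(16,255,255))&box(W,.47,.55,.25,.35,.03,.06);meas(c,m,.046,"grip")
    m=hsv(c,(20,120,110),(34,255,255))&box(W,.44,.5,-.02,.07);meas(c,m,.0965,"tab")
    m=hsv(c,(0,150,60),(6,255,255))&box(W,.45,.5,-.35,-.26,.02,.12);
    v,u=np.nonzero(m);print("knob px",u.mean(),v.mean(),u.min(),u.max(),v.min(),v.max(),ray(c,u.mean(),v.mean(),.06))
    m=hsv(c,(100,130,30),(125,255,255))&box(W,.5,.67,-.42,-.22,.07,.1);meas(c,m,.082,"unit")
E
```

```text
top cam [ 0.207 -0.047  1.636]
panel 1405 (array([510.1, 309.8]), array([175.3, 144.5]), 77.5, 'rad', np.float64(-0.2187))
    [[420.5, 239.89999389648438], [561.5999755859375, 208.60000610351562], [599.7000122070312, 379.70001220703125], [458.6000061035156, 411.1000061035156]]
lip 390 (array([653.3,  52.6]), array([ 33.3, 206.6]), 9.3, 'rad', np.float64(0.1624))
    [[620.2000122070312, 151.8000030517578], [653.5999755859375, -52.099998474121094], [686.5, -46.70000076293945], [653.0999755859375, 157.1999969482422]]
floor 1893 (array([576.3,  40.6]), array([137.8, 181.4]), 9.0, 'rad', np.float64(0.1579))
    [[494.0, 119.30000305175781], [522.5, -59.79999923706055], [658.7000122070312, -38.20000076293945], [630.0999755859375, 141.0]]
grip 79 (array([509.6, 307.5]), array([53.5, 21.9]), 77.4, 'rad', np.float64(-0.2207))
    [[493.1000061035156, 283.79998779296875], [514.4000244140625, 279.1000061035156], [526.0999755859375, 331.20001220703125], [504.79998779296875, 336.0]]
tab 55 (array([479.8,  23.1]), array([26.3, 36. ]), 1.5, 'rad', np.float64(0.0259))
    [[466.1000061035156, 40.7
[... 1330 characters left out ...]
964844], [526.5999755859375, 266.6000061035156], [543.2999877929688, 320.8999938964844], [509.5, 331.29998779296875]]
tab 58 (array([478.6,  12.1]), array([31.8, 58.3]), 40.8, 'rad', np.float64(0.7122))
    [[447.5, 23.799999237060547], [485.6000061035156, -20.399999618530273], [509.70001220703125, 0.4000000059604645], [471.6000061035156, 44.599998474121094]]
knob px 168.38053097345133 203.41592920353983 161 176 199 209 [ 0.47237362 -0.31103959  0.06      ]
unit 1013 (array([ 587. , -322.8]), array([138.6, 120.7]), 83.8, 'rad', np.float64(-0.1086))
    [[519.5999755859375, -385.1000061035156], [639.5, -398.20001220703125], [654.5, -260.3999938964844], [534.5999755859375, -247.3000030517578]]
```

```bash
cat > d.py <<'E'
import numpy as np,sys
from scipy.spatial.transform import Rotation as Ro
def delta(pos,yaw,tilt=0,cur=None):
    """tool y along heading yaw, tool z down, then tilted by tilt about heading's left axis"""
    from cell import robot
    if cur is None:
        s=robot.get_state();w,x,y,z=s["tcp_rot"];cur=(s["tcp_pos"],Ro.from_quat([x,y,z,w]))
    R=target(yaw,tilt)
    p=cur[1].inv().apply(np.array(pos)-cur[0]); r=(cur[1].inv()*R).as_rotvec(degrees=True)
    print(p.round(4).tolist(),r.round(2).tolist()); return np.array(pos),R
def target(yaw,tilt):
    c,s=np.cos(yaw),np.sin(yaw)
    B=np.array([[s,c,0],[-c,s,0],[0,0,-1.]]).T  # columns? rows are tool x,y,z axes
    B=np.stack([[ -s*-1,-c,0],[c,s,0],[0,0,-1.]],1)
    return Ro.from_rotvec(tilt*np.array([-s,c,0]))*Ro.from_matrix(B)
E
python3 - <<'E'
from d import *
print(np.linalg.det(target(.3,.1).as_matrix()), target(.3,0).as_matrix())
t=delta([.5105,.3073,.12],-.2175)
delta([.5105,.3073,.014],-.2175,cur=t)
E
```

```text
Traceback (most recent call last):
  File "d.py", line 15, in target
    return Ro.from_rotvec(tilt*np.array([-s,c,0]))*Ro.from_matrix(B)
                                                   ~~~~~~~~~~~~~~^^^
  File "scipy/spatial/transform/_rotation.pyx", line 1143, in scipy.spatial.transform._rotation.Rotation.from_matrix
ValueError: Non-positive determinant (left-handed or null coordinate frame) in rotation matrix 0: [[ 0.29552021  0.95533649  0.        ]
 [-0.95533649  0.29552021  0.        ]
 [ 0.          0.         -1.        ]].
```

```bash
sed -i '/# columns/d; s/\[\[ -s\*-1,-c,0\]/[[-s,c,0]/' d.py
python3 - <<'E'
from d import *
print(target(.3,0).as_matrix().round(2).tolist())
t=delta([.5105,.3073,.12],-.2175)
delta([.5105,.3073,.014],-.2175,cur=t)
E
```

```text
[[-0.3, 0.96, 0.0], [0.96, 0.3, 0.0], [0.0, 0.0, -1.0]]
[-0.4049, -0.0871, 0.1107] [-0.08, 0.08, 86.32]
[0.0, 0.0, 0.106] [0.0, 0.0, 0.0]
```

drive_tool --pt "-0.1 -0.022 0.0 0 0 21 60" --pt "-0.2 -0.043 0.02 0 0 43 60" --pt "-0.3 -0.065 0.06 0 0 65 60" --pt "-0.405 -0.087 0.11 -0.08 0.08 86.3 60" --pt "-0.405 -0.087 0.11 -0.08 0.08 86.3 60" --pt "-0.405 -0.087 0.11 -0.08 0.08 86.3 60" --pt "-0.405 -0.087 0.11 -0.08 0.08 86.3 60" --pt "-0.405 -0.087 0.11 -0.08 0.08 86.3 60" --pt "-0.405 -0.087 0.11 -0.08 0.08 86.3 60" --pt "-0.405 -0.087 0.11 -0.08 0.08 86.3 60" --pt "-0.405 -0.087 0.11 -0.08 0.08 86.3 60" --pt "-0.405 -0.087 0.11 -0.08 0.08 86.3 60" --pt "-0.405 -0.087 0.11 -0.08 0.08 86.3 60" --pt "-0.405 -0.087 0.11 -0.08 0.08 86.3 60" --pt "-0.405 -0.087 0.11 -0.08 0.08 86.3 60" --pt "-0.405 -0.087 0.11 -0.08 0.08 86.3 60" --pt "-0.405 -0.087 0.11 -0.08 0.08 86.3 60" --pt "-0.405 -0.087 0.11 -0.08 0.08 86.3 60"

```text
time_s: 1.6
tcp_pos: [0.5105, 0.3086, 0.1217]
tcp_rot: [-0.0, 0.779, 0.627, 0.001]
contact_force: [-0.5, 0.3, 0.7]
opening: 0.051
grip_force: 0.0
```

```bash
python3 - <<'E'
from d import *
from cell import robot
import cv2
t=delta([.5105,.3073,.014],-.2175)
for n in("top","scene"):
    c=robot.camera(n);np.savez(f"{n}1.npz",**c)
    R=cv2.Rodrigues(c["rvec"])[0];p=c["camera_matrix"]@(R@robot.get_state()["tcp_pos"]+c["tvec"].ravel());print(n,(p/p[2]).round(1))
t=np.load("top1.npz")["image"];s=np.load("scene1.npz")["image"]
f=lambda i:cv2.resize(i,(400,400),interpolation=cv2.INTER_CUBIC)
cv2.imwrite("pics/crop2.png",np.hstack([f(t[140:240,115:215]),f(s[120:220,285:385])]))
E
```

```text
[-0.0015, 0.0003, 0.1077] [0.02, -0.12, 0.12]
top [158.9 181.8   1. ]
scene [338.8 159.9   1. ]
```

View pics/crop2.png

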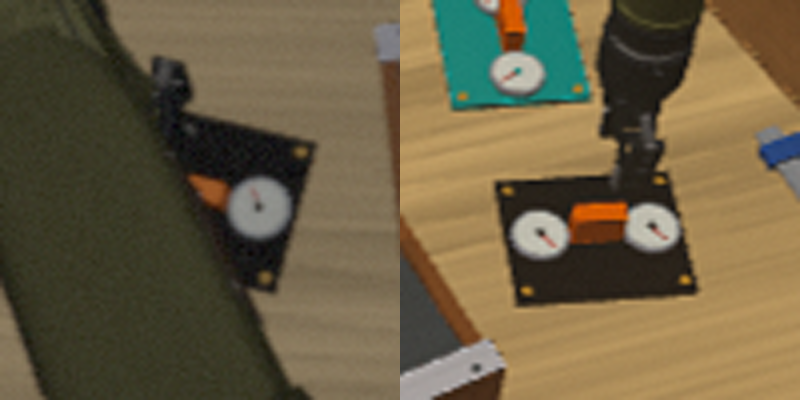

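Right half: the open gripper hangs near (632,150), just behind the orange bar at (598,222), as expected from its height. I'll descend.

drive_tool --pt "-0.0015 0 0.03 0 0 0 60" --pt "-0.0015 0 0.06 0 0 0 60" --pt "-0.0015 0 0.085 0 0 0 60" --pt "-0.0015 0 0.1 0 0 0 60" --pt "-0.0015 0 0.107 0 0 0 60" --pt "-0.0015 0 0.107 0 0 0 60" --pt "-0.0015 0 0.107 0 0 0 60"

```text
time_s: 2.28
tcp_pos: [0.5108, 0.3071, 0.0147]
tcp_rot: [-0.001, 0.78, 0.626, 0.001]
contact_force: [1.1, 0.0, 1.4]
opening: 0.0507
grip_force: 0.0
```

drive_tool --pt "0 0 0 0 0 0 20" --pt "0 0 0 0 0 0 20" --pt "0 0 0 0 0 0 10" --pt "0 0 0 0 0 0 10" --pt "0 0 0 0 0 0 5" --pt "0 0 0 0 0 0 5" --pt "0 0 0 0 0 0 5" --pt "0 0 0 0 0 0 5" --newtons 60

```text
time_s: 2.95
tcp_pos: [0.5112, 0.3076, 0.0159]
tcp_rot: [-0.001, 0.78, 0.626, 0.002]
contact_force: [-1.4, 0.4, 6.4]
opening: 0.0192
grip_force: 60.6
```

```bash
cat >> d.py <<'E'
WELL=np.array([.580,.0388]);WY=.158;H=.0159
def tcp(xf,zf,th,dy=0):
    x=xf-70*np.cos(th)+1e3*H*np.sin(th); z=zf+70*np.sin(th)+1e3*H*np.cos(th)
    c,s=np.cos(WY),np.sin(WY); x/=1e3
    return [WELL[0]+c*x-s*dy,WELL[1]+s*x+c*dy,.045+z/1e3]
E
python3 - <<'E'
from d import *
from cell import robot
w,x,y,z=robot.get_state()["tcp_rot"];R=Ro.from_quat([x,y,z,w]).as_matrix();print(R.round(4).tolist(),np.arctan2(R[1,1],R[0,1]))
a,s=robot.get_state()["tcp_pos"],0
t=delta(tcp(50,60,.0),WY)   # high, level
E
```

```text
[[0.2153, 0.9765, 0.0021], [0.9765, -0.2153, 0.0036], [0.004, 0.0013, -1.0]] -0.2170020525028434
[-0.2546, 0.1066, -0.1059] [0.11, -0.21, -21.49]
```

drive_tool --pt "0 0 -0.02 0 0 0 5" --pt "0 0 -0.05 0 0 0 5" --pt "0 0 -0.08 0 0 0 5" --pt "0 0 -0.11 0 0 0 5" --pt "0 0 -0.14 0 0 0 5" --pt "0 0 -0.14 0 0 0 5"

```text
time_s: 3.45
tcp_pos: [0.5138, 0.3084, 0.1605]
tcp_rot: [0.0, 0.78, 0.626, 0.006]
contact_force: [1.6, 0.9, -2.5]
opening: 0.0189
grip_force: 59.9
```

```bash
python3 - <<'E'
from d import *
t=delta(tcp(50,55,.0),WY)
E
```

```text
[-0.2567, 0.1038, 0.0432] [0.55, -0.41, -21.5]
```

drive_tool --pt "-0.03 0.012 0 0 0 -3 5" --pt "-0.065 0.026 0 0.1 -0.1 -6 5" --pt "-0.1 0.04 0 0.2 -0.1 -9 5" --pt "-0.135 0.054 0 0.3 -0.2 -12 5" --pt "-0.17 0.068 0 0.4 -0.3 -15 5" --pt "-0.205 0.082 0.01 0.5 -0.3 -18 5" --pt "-0.235 0.095 0.02 0.5 -0.4 -20 5" --pt "-0.25 0.101 0.03 0.5 -0.4 -21.5 5" --pt "-0.257 0.104 0.04 0.5 -0.4 -21.5 5" --pt "-0.257 0.104 0.043 0.5 -0.4 -21.5 5" --pt "-0.257 0.104 0.043 0.5 -0.4 -21.5 5" --pt "-0.257 0.104 0.043 0.5 -0.4 -21.5 5"

```text
time_s: 4.45
tcp_pos: [0.556, 0.0345, 0.1103]
tcp_rot: [-0.002, 0.649, 0.761, -0.005]
contact_force: [0.6, -0.0, -4.7]
opening: 0.019
grip_force: 59.5
```

```bash
python3 - <<'E'
from d import *
from h import *
from cell import robot
t=delta(tcp(50,55,.0),WY)
print("expected panel centre",np.round(robot.get_state()["tcp_pos"],4))
ims=[]
for n in("top","scene"):
    c=robot.camera(n);np.savez(f"{n}2.npz",**c)
    ims.append(cv2.resize(c["image"][125:225,195:295] if n=="top" else c["image"][150:250,215:315],(400,400),interpolation=cv2.INTER_CUBIC))
cv2.imwrite("pics/crop3.png",np.hstack(ims))
E
```

```text
[0.0005, 0.0043, -0.0057] [-0.6, 0.15, 0.06]
expected panel centre [0.556  0.0345 0.1103]
```

View pics/crop3.png

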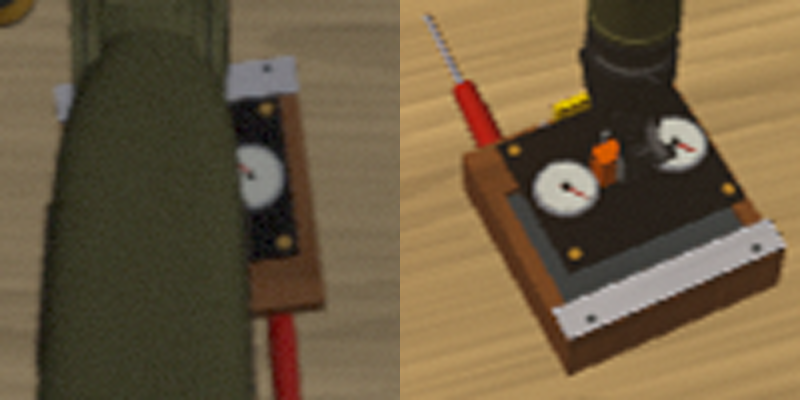

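The panel is held level over the well. In the right half its gold corner dots are at (514,150), (728,188) and (575,253), and the well's far side and lip are clear of it. I'll measure the fit of panel to well from the dots.

```bash
python3 - <<'E'
from d import *
from h import *
from cell import robot
s=robot.get_state();print(s["time_s"],s["tcp_pos"].round(4))
def dots(c,h,seeds):
    g=cv2.cvtColor(c["image"],cv2.COLOR_BGR2HSV);out=[]
    for u,v in seeds:
        P=c["image"][int(v)-4:int(v)+5,int(u)-4:int(u)+5].astype(float)
        w=np.clip(P[...,2]-P[...,0]-25,0,None); w[w<.3*w.max()]=0
        vv,uu=np.mgrid[:9,:9]; out.append(ray(c,int(u)-4+(w*uu).sum()/w.sum(),int(v)-4+(w*vv).sum()/w.sum(),h)[:2]*1e3)
    return np.array(out)
c0,c2=load("scene0.npz"),load("scene2.npz")
# initial seeds from crop1 (3.333x, origin 145,158 ; y offset 290)
A=dots(c0,.0085,[(145+556/3.333,158+(322-290)/3.333),(145+684/3.333,158+(314-290)/3.333),(145+571/3.333,158+(408-290)/3.333),(145+703/3.333,158+(398-290)/3.333)])
print(A.round(1),"centre",A.mean(0).round(1))
B=dots(c2,s["tcp_pos"][2]-.0159+.0085,[(215+114/4,150+150/4),(215+328/4,150+188/4),(215+175/4,150+253/4)])
print(B.round(1))
t0=load("top0.npz");T=dots(t0,.0085,[(130+67/3.333,128+133/3.333),(130+201/3.333,128+166/3.333),(130+37/3.333,128+238/3.333),(130+171/3.333,128+271/3.333)]);print("top",T.round(1),T.mean(0))
c3=load("top2.npz");print("top now",dots(c3,s["tcp_pos"][2]-.0159+.0085,[(195+265/4,125+107/4),(195+284/4,125+242/4)]).round(1))
E
```

```text
4.55 [0.5569 0.0347 0.1112]
[[428.8 242.7]
 [465.3 398.8]
 [557.4 211.5]
 [587.8 366.8]] centre [509.8 304.9]
[[505.  -53.9]
 [605.2 122.6]
 [627.  -30.9]]
top [[591.9 371.9]
 [556.9 221.8]
 [470.8 398.8]
 [434.1 249.8]] [513.45034089 310.59316787]
top now [[627.8 -27.5]
 [512.3 -51.7]]
```

```bash
sed -i 's/^WELL=np.array(\[.580,.0388\])/WELL=np.array([.5803,.0369])/' d.py; python3 - <<'E'
from d import *
t=delta(tcp(50,20,.2),WY,.2)
E
```

```text
[-0.0014, 0.0081, 0.0167] [10.98, 0.2, 0.08]
```

drive_tool --pt "-0.001 0.002 0.004 3 0 0 5" --pt "-0.001 0.004 0.008 6 0.1 0 5" --pt "-0.001 0.006 0.013 9 0.1 0 5" --pt "-0.0014 0.008 0.0167 11 0.2 0 5" --pt "-0.0014 0.008 0.0167 11 0.2 0 5" --pt "-0.0014 0.008 0.0167 11 0.2 0 5" --pt "-0.0014 0.008 0.0167 11 0.2 0 5" --pt "-0.0014 0.008 0.0167 11 0.2 0 5"

```text
time_s: 5.22
tcp_pos: [0.5644, 0.0334, 0.0948]
tcp_rot: [-0.065, 0.646, 0.757, -0.076]
contact_force: [-0.0, 0.9, -4.5]
opening: 0.0193
grip_force: 60.2
```

```bash
python3 - <<'E'
from d import *
from cell import robot
print(robot.get_state()["tcp_pos"].round(4),robot.get_state()["dq"].round(3),np.round(tcp(50,20,.2),4))
t=delta(tcp(50,20,.2),WY,.2)
delta(tcp(50,5,.2),WY,.2)
E
```

```text
[0.5644 0.0334 0.0948] [-0.005 -0.004 -0.002  0.002 -0.002 -0.001] [0.565  0.0345 0.0945]
[0.0009, 0.0009, 0.0002] [0.02, 0.01, 0.01]
[0.0009, 0.0039, 0.0149] [0.02, 0.01, 0.01]
```

drive_tool --pt "0.001 0.002 0.006 0 0 0 5" --pt "0.001 0.004 0.012 0 0 0 5" --pt "0.001 0.004 0.015 0 0 0 5" --pt "0.001 0.004 0.015 0 0 0 5" --pt "0.001 0.004 0.015 0 0 0 5"

```text
time_s: 5.63
tcp_pos: [0.5648, 0.0341, 0.0782]
tcp_rot: [-0.066, 0.646, 0.757, -0.077]
contact_force: [0.7, 0.0, -4.1]
opening: 0.019
grip_force: 60.2
```

```bash
python3 - <<'E'
from d import *
from cell import robot
import cv2
print(robot.get_state()["tcp_pos"].round(4))
for a in ((50,5),(60,4),(70,3)): delta(tcp(*a,.2),WY,.2)
c=robot.camera("scene");np.savez("scene3.npz",**c);cv2.imwrite("pics/crop4.png",cv2.resize(c["image"][160:250,215:315],(800,720),interpolation=cv2.INTER_CUBIC)[:600])
E
```

```text
[0.5648 0.0341 0.0782]
[0.0004, 0.0, -0.0013] [-0.13, -0.01, -0.03]
[0.0004, 0.01, -0.0024] [-0.13, -0.01, -0.03]
[0.0004, 0.02, -0.0034] [-0.13, -0.01, -0.03]
```

View pics/crop4.png

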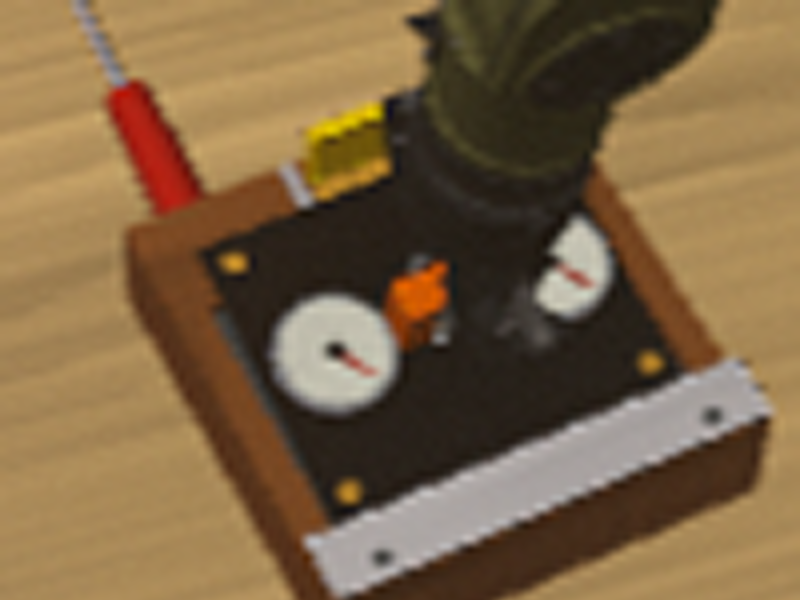

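The tilted panel is ready just in front of the lip. The far dots are at (350,491) and (650,362), and a thin strip of well floor shows on the robot's right, from (225,330) to (325,510). I'll check the lateral centring with the far dots.

```bash
python3 - <<'E'
from h import *
c=load("scene3.npz")
a=ray(c,215+350/8-.45,160+491/8-.45,.0603)*1e3;b=ray(c,215+650/8-.45,160+362/8-.45,.0603)*1e3
m=(a+b)/2;print(a.round(1),b.round(1),m.round(1),np.hypot(*(a-b)[:2]),np.arctan2(-(b-a)[0],(b-a)[1]))
cs,sn=np.cos(.158),np.sin(.158)
for w in ((579.1,35.5),): print("panel mid in well frame (scene)",cs*(m[0]-w[0])+sn*(m[1]-w[1]),-sn*(m[0]-w[0])+cs*(m[1]-w[1]))
E
```

```text
[632.3 -31.9  60.3] [608.9 113.5  60.3] [620.6  40.8  60.3] 147.2507621552205 0.15965375397123074
panel mid in well frame (scene) 41.78801690937444 -1.315480108985577
```

drive_tool --pt "0.0005 0.004 -0.0016 0 0 0 5" --pt "0.0005 0.008 -0.002 0 0 0 5" --pt "0.0005 0.012 -0.0026 0 0 0 5" --pt "0.0005 0.016 -0.003 0 0 0 5" --pt "0.0005 0.02 -0.0034 0 0 0 5" --pt "0.0005 0.02 -0.0034 0 0 0 5" --pt "0.0005 0.02 -0.0034 0 0 0 5"

```text
time_s: 6.27
tcp_pos: [0.5852, 0.0379, 0.0776]
tcp_rot: [-0.065, 0.646, 0.757, -0.077]
contact_force: [-1.4, -1.0, -4.7]
opening: 0.019
grip_force: 60.4
```

drive_tool --pt "0 0.0015 -0.0003 0 0 0 5" --pt "0 0.003 -0.0006 0 0 0 5" --pt "0 0.003 -0.0006 0 0 0 5"

```text
time_s: 6.52
tcp_pos: [0.5856, 0.0381, 0.0778]
tcp_rot: [-0.067, 0.646, 0.756, -0.078]
contact_force: [-4.9, -0.1, -0.9]
opening: 0.0192
grip_force: 60.7
```

drive_tool --pt "0 0.0015 -0.0003 0 0 0 5" --pt "0 0.003 -0.0006 0 0 0 5" --pt "0 0.003 -0.0006 0 0 0 5"

```text
time_s: 6.77
tcp_pos: [0.5857, 0.0381, 0.0779]
tcp_rot: [-0.069, 0.646, 0.756, -0.08]
contact_force: [-10.5, -0.2, 2.3]
opening: 0.0187
grip_force: 60.9
```

drive_tool --pt "0 -0.004 0.0008 0 0 0 5" --pt "0 -0.008 0.0016 0 0 0 5" --pt "0 -0.008 0.0016 0 0 0 5" --pt "0 -0.008 0.0016 0 0 0 5"

```text
time_s: 7.1
tcp_pos: [0.5842, 0.0376, 0.0782]
tcp_rot: [-0.064, 0.646, 0.757, -0.076]
contact_force: [-0.1, 0.1, -4.8]
opening: 0.0192
grip_force: 60.4
```

```bash
sed -i 's/^WELL=np.array(\[.5803/WELL=np.array([.5790/' d.py; python3 - <<'E'
from d import *
for a in ((70,3,.2),(70,3,.15),(70,2.5,.1),(70,2,.05),(70,2,0.)): delta(tcp(*a),WY,a[2])
E
```

```text
[0.0001, -0.0005, 0.0008] [0.06, 0.01, -0.02]
[0.0001, -0.0013, 0.0044] [-2.8, 0.01, -0.02]
[0.0001, -0.0017, 0.0084] [-5.67, 0.01, -0.02]
[0.0001, -0.002, 0.0125] [-8.53, 0.01, -0.02]
[0.0001, -0.0021, 0.016] [-11.4, 0.01, -0.02]
```

drive_tool --pt "0 -0.0009 0.0026 -1.4 0 0 5" --pt "0 -0.0013 0.0044 -2.8 0 0 5" --pt "0 -0.0015 0.0064 -4.2 0 0 5" --pt "0 -0.0017 0.0084 -5.7 0 0 5" --pt "0 -0.0018 0.0104 -7.1 0 0 5" --pt "0 -0.002 0.0125 -8.5 0 0 5" --pt "0 -0.002 0.0125 -8.5 0 0 5" --pt "0 -0.002 0.0125 -8.5 0 0 5"

```text
time_s: 7.77
tcp_pos: [0.5789, 0.0368, 0.0664]
tcp_rot: [-0.017, 0.649, 0.76, -0.02]
contact_force: [-0.6, -0.2, -4.5]
opening: 0.0188
grip_force: 60.4
```

```bash
python3 - <<'E'
from d import *
for a in ((70,2,.05),(70,2,0.),(70,0,0),(70,-1,0)): delta(tcp(*a),WY,a[2])
E
```

```text
[0.0001, 0.001, -0.0] [-0.16, 0.01, -0.02]
[0.0001, 0.0003, 0.0035] [-3.02, 0.01, -0.02]
[0.0001, 0.0004, 0.0055] [-3.02, 0.01, -0.02]
[0.0001, 0.0004, 0.0065] [-3.02, 0.01, -0.02]
```

drive_tool --pt "0 0.0005 0.0018 -1.5 0 0 5" --pt "0 0.0005 0.0035 -3 0 0 5" --pt "0 0.0005 0.0045 -3 0 0 5" --pt "0 0.0005 0.0055 -3 0 0 5" --pt "0 0.0005 0.0055 -3 0 0 5" --pt "0 0.0005 0.0055 -3 0 0 5"

```text
time_s: 8.27
tcp_pos: [0.5796, 0.037, 0.0609]
tcp_rot: [-0.0, 0.649, 0.761, -0.0]
contact_force: [-0.7, -0.7, -0.4]
opening: 0.0191
grip_force: 61.0
```

drive_tool --pt "0 0 0.001 0 0 0 5" --pt "0 0 0.001 0 0 0 5" --pt "0 0 0.001 0 0 0 5"

```text
time_s: 8.52
tcp_pos: [0.5796, 0.037, 0.0609]
tcp_rot: [0.0, 0.649, 0.761, 0.0]
contact_force: [-3.8, -1.4, 6.9]
opening: 0.0189
grip_force: 61.9
```

drive_tool --pt "0 0 -0.001 0 0 0 50" --pt "0 0 -0.001 0 0 0 55" --pt "0 0 -0.001 0 0 0 55" --pt "0 0 -0.001 0 0 0 55" --pt "0 0 -0.01 0 0 0 55" --pt "0 0 -0.03 0 0 0 55" --pt "0 0 -0.065 0 0 0 55" --pt "0 0 -0.09 0 0 0 55" --pt "0 0 -0.09 0 0 0 30" --pt "0 -0.03 -0.09 0 0 0 0" --pt "0 -0.07 -0.09 0 0 0 0" --pt "0 -0.11 -0.09 0 0 0 0" --pt "0 -0.14 -0.09 0 0 0 0" --pt "0 -0.15 -0.09 0 0 0 0" --pt "0 -0.15 -0.09 0 0 0 0" --pt "0 -0.15 -0.09 0 0 0 0" --newtons 30

```text
time_s: 9.85
tcp_pos: [0.4322, 0.0134, 0.1502]
tcp_rot: [0.001, 0.649, 0.761, 0.001]
contact_force: [1.5, -0.1, -0.2]
opening: -0.0001
grip_force: 0.0
```

```bash
python3 - <<'E'
from d import *
from h import *
from cell import robot
print(robot.get_state()["tcp_pos"].round(4))
for n in("top","scene"):
    c=robot.camera(n);np.savez(f"{n}4.npz",**c);W=world(c)
    m=hsv(c,(20,120,110),(34,255,255))&box(W,.44,.52,-.02,.07)
    v,u=np.nonzero(m);print(n,u.mean(),v.mean(),len(u))
cv2.imwrite("pics/crop5.png",np.hstack([cv2.resize(load(n+"4.npz")["image"][a:a+100,b:b+100],(400,400),interpolation=cv2.INTER_CUBIC) for n,a,b in(("top",130,195),("scene",150,215))]))
t=delta([*(WELL+np.array([np.cos(WY),np.sin(WY)])*-.142+np.array([-np.sin(WY),np.cos(WY)])*-.0),.151],WY)
E
```

```text
[0.4322 0.0134 0.1502]
top nan nan 0
scene 258.4225352112676 179.16901408450704 71
[0.0002, 0.0054, -0.0008] [0.14, 0.02, -0.01]<stdin>:8: RuntimeWarning: Mean of empty slice.
  ret = ret.dtype.type(ret / rcount)
```

View pics/crop5.png

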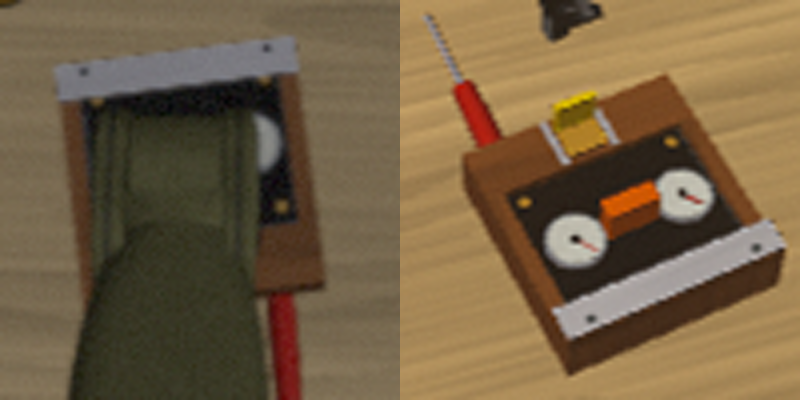

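The right half shows the panel lying level and seated under the lip. The yellow tab is at (577,110) and the shut fingers are behind it at (570,20).

drive_tool --pt "0 0 0.03 0 0 0 0" --pt "0 0 0.06 0 0 0 0" --pt "0 0 0.074 0 0 0 0" --pt "0 0 0.074 0 0 0 0" --pt "0 0.005 0.074 0 0 0 0" --pt "0 0.01 0.074 0 0 0 0" --pt "0 0.015 0.074 0 0 0 0" --pt "0 0.02 0.074 0 0 0 0" --pt "0 0.025 0.074 0 0 0 0" --pt "0 0.03 0.074 0 0 0 0" --pt "0 0.03 0.074 0 0 0 0"

```text
time_s: 10.87
tcp_pos: [0.4622, 0.0182, 0.076]
tcp_rot: [0.001, 0.649, 0.761, 0.0]
contact_force: [0.6, -0.2, 0.5]
opening: -0.0
grip_force: 0.0
```

drive_tool --pt "0 0.003 0 0 0 0 0" --pt "0 0.006 0 0 0 0 0" --pt "0 0.009 0 0 0 0 0" --pt "0 0.012 0 0 0 0 0" --pt "0 0.012 0 0 0 0 0"

```text
time_s: 11.28
tcp_pos: [0.4733, 0.0201, 0.0756]
tcp_rot: [0.0, 0.649, 0.761, 0.0]
contact_force: [-0.4, 0.3, -0.2]
opening: 0.0
grip_force: 0.0
```

drive_tool --pt "0 0.003 0 0 0 0 0" --pt "0 0.006 0 0 0 0 0" --pt "0 0.008 0 0 0 0 0" --pt "0 0.008 0 0 0 0 0"

```text
time_s: 11.62
tcp_pos: [0.4785, 0.0209, 0.0753]
tcp_rot: [-0.001, 0.649, 0.761, -0.002]
contact_force: [-4.7, -1.2, 3.7]
opening: -0.0003
grip_force: 2.8
```

```bash
python3 - <<'E'
from h import *
from cell import robot
c=robot.camera("scene");np.savez("scene5.npz",**c);W=world(c)
m=hsv(c,(20,120,110),(34,255,255))&box(W,.44,.54,-.02,.07,.05,.12)
v,u=np.nonzero(m);print(u.mean(),v.mean(),len(u),np.median(W[m],0))
cv2.imwrite("pics/crop6.png",cv2.resize(c["image"][155:230,220:320],(800,600),interpolation=cv2.INTER_CUBIC))
E
```

```text
261.5151515151515 185.96969696969697 66 [0.50150211 0.01848499 0.0655364 ]
```

View pics/crop6.png

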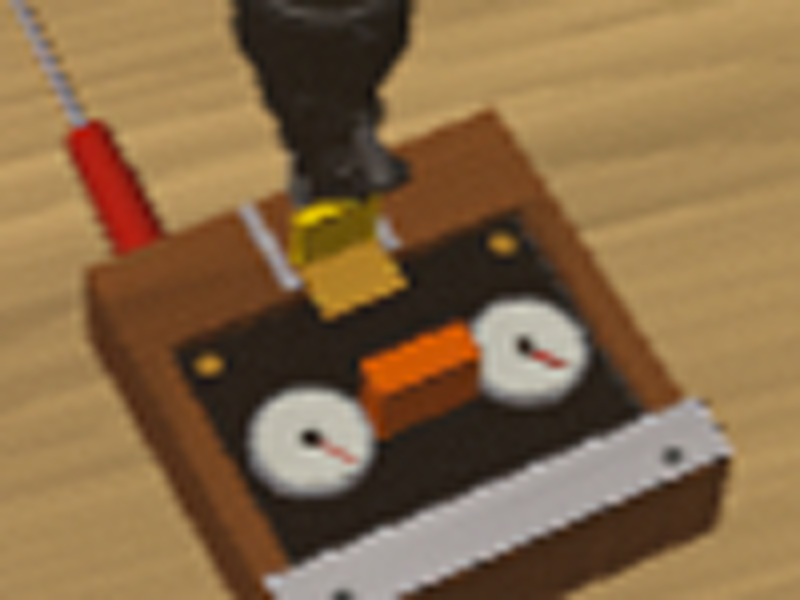

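The tab, at (335,225), has slid forward and its brass tongue at (355,280) covers the panel's near edge. I'll push on to confirm the stop.

drive_tool --pt "0 0.002 0 0 0 0 0" --pt "0 0.004 0 0 0 0 0" --pt "0 0.004 0 0 0 0 0" --pt "0 0.004 0 0 0 0 0"

```text
time_s: 12.0
tcp_pos: [0.4786, 0.021, 0.0748]
tcp_rot: [-0.003, 0.649, 0.76, -0.004]
contact_force: [-11.1, -2.2, 9.8]
opening: -0.0001
grip_force: 6.2
```

drive_tool --pt "0 -0.008 0 0 0 0 0" --pt "0 -0.02 0 0 0 0 0" --pt "0 -0.04 -0.005 0 0 0 0" --pt "0 -0.05 -0.03 0 0 0 0" --pt "0 -0.05 -0.07 0 0 0 0" --pt "0 -0.05 -0.1 0 0 0 0" --pt "0 -0.05 -0.12 0 0 0 0" --pt "0 -0.05 -0.12 0 0 0 0"

```text
time_s: 12.67
tcp_pos: [0.4393, 0.0142, 0.2005]
tcp_rot: [0.004, 0.649, 0.761, 0.004]
contact_force: [0.7, 1.0, 0.5]
opening: 0.0006
grip_force: 0.0
```

```bash
python3 - <<'E'
from h import *
from cell import robot
c=robot.camera("scene");np.savez("scene6.npz",**c)
for n in ("scene0.npz","scene4.npz","scene6.npz"):
    c=load(n);W=world(c);H=cv2.cvtColor(c["image"],cv2.COLOR_BGR2HSV)
    y=(H[...,0]>23)&(H[...,0]<34)&(H[...,1]>140)&(H[...,2]>60)&box(W,.3,.54,-.03,.08,-.02,.13)
    v,u=np.nonzero(y);top=np.array([v[u==k].min() for k in range(u.min()+1,u.max())])
    p=ray(c,u.mean(),v.mean(),.08)[:2]*1e3-[579.1,36]
    print(n,len(u),u.mean(),v.mean(),"well-frame",(p[0]*.9875+p[1]*.157).round(1),(-p[0]*.157+p[1]*.9875).round(1))
cv2.imwrite("pics/crop7.png",cv2.resize(load("scene6.npz")["image"][155:230,220:320],(800,600),interpolation=cv2.INTER_CUBIC))
E
```

```text
scene0.npz 21 258.0952380952381 175.23809523809524 well-frame -117.6 4.0
scene4.npz 20 258.05 175.0 well-frame -118.6 4.3
scene6.npz 20 261.5 180.5 well-frame -91.6 4.5
```

View pics/crop7.png

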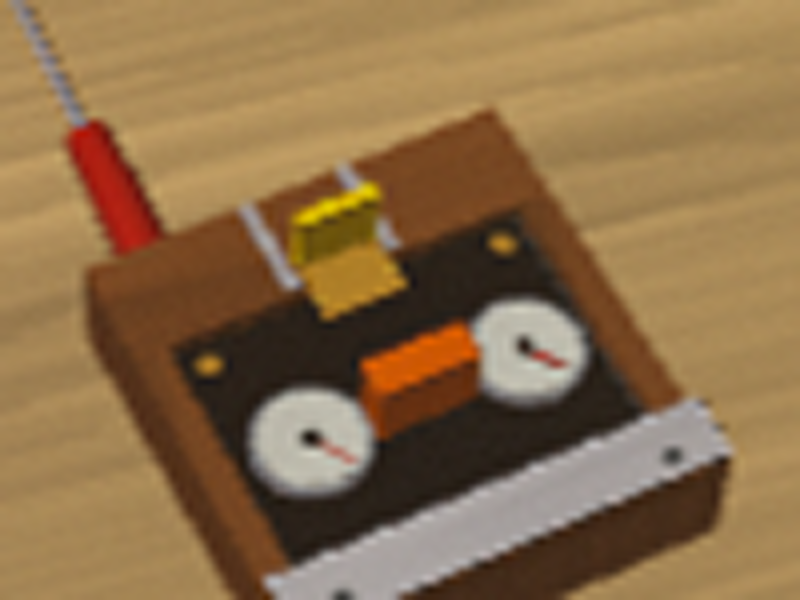

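The tab at (338,222) stayed home after about 26 mm of travel, and the tongue is over the panel's edge. Next is the knob.

```bash
python3 - <<'E'
from d import *
from cell import robot
print(robot.get_state()["joint_pos"].round(2))
t=delta([.5043,-.3126,.17],-.1105-np.pi/2)
E
```

```text
[ 0.03  0.13 -0.4   1.04  0.    1.45]
[-0.3331, 0.014, 0.0286] [0.34, -0.35, 105.37]
```

drive_tool --pt "-0.04 0 0 0 0 7 36" --pt "-0.08 0 0 0 0 14 36" --pt "-0.12 0 0 0 0 21 36" --pt "-0.16 0.005 0 0 0 28 36" --pt "-0.2 0.008 0 0 0 35 36" --pt "-0.24 0.01 0 0 0 42 36" --pt "-0.28 0.012 0 0 0 49 36" --pt "-0.31 0.014 0 0.1 -0.1 56 36" --pt "-0.333 0.014 0 0.1 -0.1 63 36" --pt "-0.333 0.014 0.01 0.2 -0.2 70 36" --pt "-0.333 0.014 0.02 0.2 -0.2 77 36" --pt "-0.333 0.014 0.028 0.3 -0.3 84 36" --pt "-0.333 0.014 0.028 0.3 -0.3 91 36" --pt "-0.333 0.014 0.028 0.3 -0.3 98 36" --pt "-0.333 0.014 0.028 0.3 -0.3 105.4 36" --pt "-0.333 0.014 0.028 0.3 -0.3 105.4 36" --pt "-0.333 0.014 0.028 0.3 -0.3 105.4 36" --pt "-0.333 0.014 0.028 0.3 -0.3 105.4 36" --pt "-0.333 0.014 0.028 0.3 -0.3 105.4 36"

```text
time_s: 14.3
tcp_pos: [0.501, -0.3126, 0.1671]
tcp_rot: [0.0, 0.999, -0.055, -0.004]
contact_force: [-0.0, -0.0, 0.5]
opening: 0.0309
grip_force: 0.0
```

```bash
python3 - <<'E'
from d import *
from cell import robot
import cv2
print(robot.get_state()["joint_pos"].round(2))
t=delta([.5043,-.3126,.045],-.1105-np.pi/2)
im=[]
for n in("top","scene"):
    c=robot.camera(n);np.savez(f"{n}7.npz",**c)
    im.append(cv2.resize(c["image"][140:240,290:390] if n=="top" else c["image"][150:250,120:220],(400,400),interpolation=cv2.INTER_CUBIC))
cv2.imwrite("pics/crop8.png",np.hstack(im))
E
```

```text
[-0.56  0.41 -0.09  1.08 -0.    2.7 ]
[0.0041, -0.0004, 0.1221] [0.05, 0.41, 0.07]
```

View pics/crop8.png

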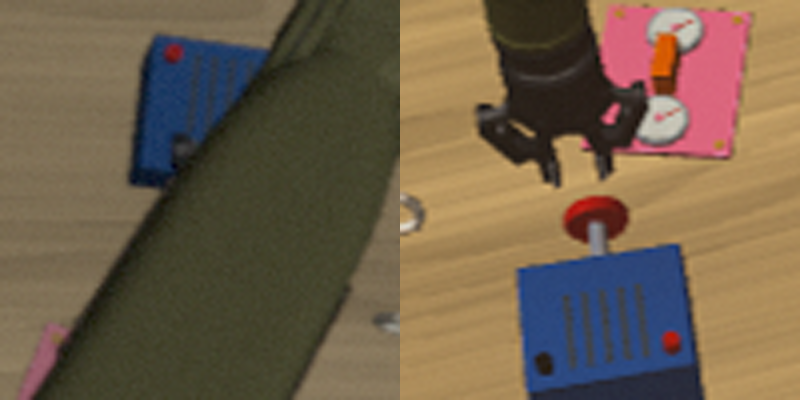

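Right half: the finger tips at (555,185) and (603,180) straddle the line of the stem at (598,237), and the gripper is still high.

```bash
python3 - <<'E'
from h import *
c=load("scene7.npz");R=cv2.Rodrigues(c["rvec"])[0]
for P in ([.5043,-.3126,.06],[.501,-.3126,.1671],[.5043,-.3126,.068]):
    p=c["camera_matrix"]@(R@np.array(P)+c["tvec"].ravel());p/=p[2];print(P,(p[0]-120)*4+400+1.5,(p[1]-150)*4+1.5)
print("stem",ray(c,120+(598-401.5)/4,150+(237-1.5)/4,.066))
E
```

```text
[0.5043, -0.3126, 0.06] 600.7336636969304 245.449008111965
[0.501, -0.3126, 0.1671] 581.9392710522499 174.07517527327389
[0.5043, -0.3126, 0.068] 599.458220345092 240.61692054557795
stem [ 0.49904425 -0.31306973  0.066     ]
```

drive_tool --pt "0.003 0 0.03 0 0.4 0 36" --pt "0.003 0 0.06 0 0.4 0 36" --pt "0.003 0 0.08 0 0.4 0 36" --pt "0.003 0 0.1 0 0.4 0 36" --pt "0.003 0 0.115 0 0.4 0 36" --pt "0.003 0 0.122 0 0.4 0 36" --pt "0.003 0 0.122 0 0.4 0 36" --pt "0.003 0 0.122 0 0.4 0 36"

```text
time_s: 15.07
tcp_pos: [0.5035, -0.3131, 0.0459]
tcp_rot: [0.001, 0.998, -0.055, 0.0]
contact_force: [0.5, -0.6, 1.0]
opening: 0.0308
grip_force: 0.0
```

drive_tool --pt "-0.005 0 0 0 0 0 36" --pt "-0.01 0 0 0 0 0 36" --pt "-0.015 0 0 0 0 0 36" --pt "-0.02 0 0 0 0 0 36" --pt "-0.025 0 0 0 0 0 36" --pt "-0.03 0 0 0 0 0 36" --pt "-0.03 0 0 0 0 0 36"

```text
time_s: 15.65
tcp_pos: [0.476, -0.3105, 0.0471]
tcp_rot: [0.001, 0.998, -0.055, 0.004]
contact_force: [6.3, 0.2, -4.0]
opening: 0.0308
grip_force: 3.7
```

drive_tool --pt "-0.003 0 0 0 0 0 36" --pt "-0.006 0 0 0 0 0 36" --pt "-0.008 0 0 0 0 0 36" --pt "-0.008 0 0 0 0 0 36"

```text
time_s: 15.98
tcp_pos: [0.4694, -0.3098, 0.0471]
tcp_rot: [0.001, 0.998, -0.055, 0.005]
contact_force: [8.8, -0.5, -4.9]
opening: 0.0307
grip_force: 4.5
```

drive_tool --pt "-0.003 0 0 0 0 0 36" --pt "-0.005 0 0 0 0 0 36" --pt "-0.005 0 0 0 0 0 36" --pt "-0.005 0 0 0 0 0 36"

```text
time_s: 16.32
tcp_pos: [0.4688, -0.3098, 0.0473]
tcp_rot: [0.001, 0.998, -0.055, 0.008]
contact_force: [18.1, 0.7, -10.4]
opening: 0.0304
grip_force: 8.6
```

drive_tool --pt "0.005 0 0 0 0 0 36" --pt "0.012 0 0 0 0 0 36" --pt "0.019 0 0 0 0 0 36" --pt "0.026 0 0 0 0 0 36" --pt "0.033 0 0 0 0 0 36" --pt "0.04 0 0 0 0 0 36" --pt "0.043 0 0 0 0 0 36" --pt "0.043 0 0 0 0 0 36" --pt "0.043 0 -0.01 0 0 0 36" --pt "0.043 0 -0.04 0 0 0 36" --pt "0.043 0 -0.08 0 0 0 36" --pt "0.043 0 -0.12 0 0 0 36" --pt "0.043 0 -0.16 0 0 0 36" --pt "0 0 -0.18 0 0 0 36" --pt "-0.04 0 -0.18 0 0 0 36" --pt "-0.08 0 -0.18 0 0 0 36" --pt "-0.08 0 -0.18 0 0 0 36" --pt "-0.08 0 -0.18 0 0 0 36" --pt "-0.08 0 -0.18 0 0 0 36"

```text
time_s: 17.9
tcp_pos: [0.3806, -0.2994, 0.2263]
tcp_rot: [0.001, 0.998, -0.056, 0.001]
contact_force: [1.4, -0.6, 0.2]
opening: 0.0309
grip_force: 0.0
```

```bash
python3 - <<'E'
from cell import robot
import cv2,numpy as np
s=robot.get_state();print(s["time_s"],s["tcp_pos"].round(3))
c=robot.camera("scene");np.savez("scene9.npz",**c)
cv2.imwrite("pics/crop9.png",cv2.resize(c["image"][120:270,120:320],(800,600),interpolation=cv2.INTER_CUBIC))
E
```

```text
17.9 [ 0.381 -0.299  0.226]
```

View pics/crop9.png

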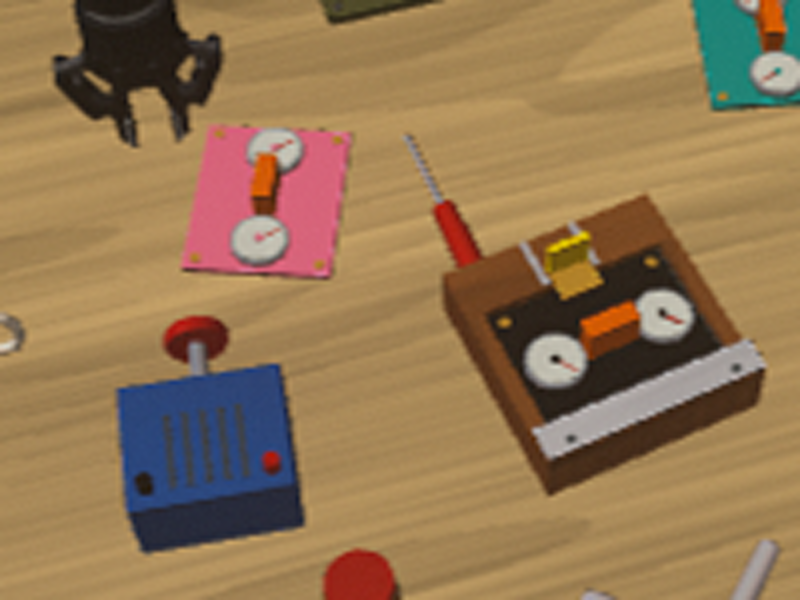

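The panel at (605,335) is seated, and the latch at (570,262) is home over its near edge. The knob at (195,338) is back in, the other things are undisturbed, and the arm touches nothing.

```bash
python3 -c "
from cell import robot
print(robot.sign_off())"
```

```text
the job is handed in; nothing more can be done
None
```

The panel is seated level under the lip with the latch pushed to its stop. After that the knob was pulled fully out to its stop and let back in. The job was handed in at about 18 s with the arm clear of everything; no verdict came back.

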